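# Find and press the concealed battery-cover release

## Robot

A 6-joint arm with a two-finger parallel gripper is mounted at the origin on the work surface. World frame = base frame: x ahead of the robot, y to its left, z up, the work surface at z = 0. Lengths are in mm, angles in rad, forces in N, time in s.
With the tool pointing down it reaches from about 200 to 875 mm from the base axis. Payload 3.4 kg.
Tool frame: the origin (TCP) lies midway between the tips of the shut fingers; the grasp point (between the pads) lies ctrl.pinch_z behind it (ctrl.pinch_z is the distance from the TCP to the grasp point, in mm); z points along the fingers, y is the direction in which the jaws open and shut (so a half turn about z gives the same grasp; the last joint's range is limited). The gripper opens to 94 mm and grips with 3 to 60 N. Pads are 16 mm wide; open, the fingers measure 119 mm over their backs; the gripper's body (75 mm by 177 mm) begins 78 mm behind the grasp point.
Start: joints at [1.21, 0.276, 1.505, -0, 1.361, -0.121], TCP at [136.583, 558.579, 205.493] pointing down, gripper open.
Joint ranges: [-2.89, 2.89], [-0.75, 2.08], [0.22, 2.7], [-1.18, 4.32], [0.11, 2.71], [-2.7, 2.7]. Speed limits (rad/s): [2.57, 2.57, 3.14, 3.14, 3.14, 3.14].

## Interface

Orientations are given as a rotation vector (axis times angle).
In Python, from cell import monitor, imaging, ctrl gives the robot as it stands.
- The arm moves only by the shell command python3 -m jog 'ROWS'. ROWS is JSON, a list of rows, each a list of 3 entries, a list of its own where there are three numbers: the closure, from 0 (fully open) to 1 (shut), then the shift along the tool's x, y, z in units of 25 mm (1.0 is 25 mm), then the turn, a rotation vector about the tool's x, y, z in units of 6 degrees (1.0 is 6 degrees). A call has 1 to 20 rows; each row is the pose to reach, as a shift and turn from the pose commanded when the call began, along the tool's axes at that moment; what a row does not reach only later rows make up. A row lasts 1/10 s, in which the tool goes at most 50 mm and 8.59 degrees, less where a joint would pass 70% of its speed; a pose out of reach is approached as far as the arm can. A call with a gripper value outside its range is refused whole. The fingers move at their own pace and stop on an object; the grip force is fixed at half the most. Time passes only in rows, so rows that repeat a pose let the fingers close. It gives the time, the measured TCP pose, the force and the opening at its end, in the units of the state.
- monitor.get_state(): the state, without advancing time (a new reading comes with each control period).
- imaging.grab_frame(name): name is "scene" or "top" or "wrist"; returns the picture (420x560x3 uint8, blue, green, red); there is no depth.
- imaging.camera_params(name): a dict with "fovy" (degrees; the focal length in pixels is half the picture's height over the tangent of half this angle, whatever the lens; pixels are square), "cx", "cy" (the principal point, pixels), "k1" (the pictures are not rectified: a ray, as slopes to the right and down, at radius r is drawn at 1 + k1 r^2 times it, then the intrinsics apply), "extrinsics" (4x4, takes a point from camera to world coordinates). Camera axes: x right, y down, z forward; pixel columns grow to the right and rows downward; lengths in mm; the calibration is good to about 2 mm. A picture is of the moment at which its call begins: read the wrist's pose just before it. camera_params takes no time and is no camera call; for the wrist camera it gives the pose at the moment of the call.
- ctrl.sign_off(): hands the job in, once; it reports no verdict.
The state is a dict: "time": time; "qpos": joint angles; "dq": joint speeds; "joint_torque": joint torques, N m; "ee_pos": TCP position; "tcp_rot": TCP orientation; "force": force on the tool from outside, world axes, zero at the start; "torque": the same for the moment, N m; "grip_width": opening from 0.0 (shut) to 1.0 (fully open).
Only numpy, scipy, OpenCV 4.12 (cv2) and the standard library are available. Lean on these libraries where they do the work, as an engineer would, in place of code of your own. Each camera call takes 0.05 s, during which the arm holds its last target.

## Task

The grey backup battery unit on the bench has a release hidden in the shallow channel on its top: a cap set flush in the channel floor, in the same plastic. Feel along the channel with the fingertips to find it and press it fully home, so that it stays in and the battery cover stands up ajar, then take the hand away. Do not touch the cover (it rises by itself), and leave everything else on the bench where it is: nothing needs to be picked up.

Things in the scene. Friction and masses are not known exactly. Their poses are not given: they have to be found in the camera images.
- unit: Backup battery unit fixed to the bench, a grey painted box 260 mm (its x) by 360 mm (its y) by 110 mm high; origin at the centre of its underside, z up, its -x side (with the cooling slots) turned roughly to the robot. The flat top is 110 mm above the origin. Its place and yaw change from start to start.
- channel_mid (a point): Middle of the shallow channel in the unit's top, on the channel's floor, at unit x -52, y 0, z 108 mm; axes as the unit's. The channel is 50 mm wide (unit x), 160 mm long (unit y), 2 mm deep. Its floor is a rigid grey plastic strip that does not give, except for the release cap. The cap's centre lies on the centre line, up to 55 mm from this point to either side (unit y): where must be felt or seen.
- release (a joint): How far the release cap is pressed straight down: 0 flush with the channel floor, 0.005 m fully home. The cap is 46 mm (unit x) by 43 mm (unit y), same plastic as the strip, in a 47 mm long gap that shows a 2 mm seam at each end. No return spring: it moves under a steady 3 to 6 N (more if rushed), stays where it is left, and lifts the cover by a linkage.
- cover (a joint): Angle of the battery cover, rad: 0 closed and flush with the top, 0.35 with the release fully home. It rises by itself with the release, 0.07 rad per mm.
- cover_mid (a point): Middle of the closed battery cover's upper face, a grey flap 73 mm (unit x) by 257 mm (unit y), 6 mm thick, flush with the unit's top at unit x 84, y 0, z 110 mm. It is hinged on its far (+x) edge; its near edge, 36 mm nearer the robot than this point, rises 25 mm.
- jar: Loose small glass jar with a steel lid, 42 mm across, 45 mm high, standing on the unit's top near its +y end; origin at the centre of its base.
- tape: Loose black tape measure, 55 x 30 x 42 mm high, standing on the unit's top near its -y end; origin at the centre of its base.
- pack: Loose spare battery pack, black block 75 x 60 x 50 mm with a 14 mm high grey foot on top, on the bench beside the unit's +y end; origin at the centre of its base.
- screwdriver: Loose screwdriver lying on the bench beside the unit's -y end; its shaft points along its +x.
- mug: Loose white mug, 80 mm across, 90 mm high, on the bench at the +y side; origin at the centre of its base.
- can: Loose metal can, 60 mm across, 130 mm high, on the bench at the -y side; origin at the centre of its base.
- tray: Loose blue parts tray 100 x 140 x 35 mm high on the bench at the -y side; origin at the centre of its base.

How it is judged:
By the outcome, as a careful person would: the job done as asked, in the order asked, and still so for the second after the job is handed in, with the robot touching nothing.
It also fails if it takes over 58 s, if anything falls off the work surface, if the arm or the gripper's body presses on something with over 40 N, if the wrist force passes 120 N, or if a joint passes its speed limit or range.

## Working session

There is one attempt and no reset: what is moved stays moved. The work goes in short steps, Python scripts to look and compute and a shell command to move; the robot and the scene stay as the last step left them, time stands still between calls to the robot, and variables do not carry over. Pictures are saved under pics/ and viewed, and the job is handed in when it is done.

```bash
mkdir -p pics; ls; python3 - <<'E'
from cell import monitor, imaging, ctrl
import cv2
s=monitor.get_state(); print(s, ctrl.pinch_z)
for n in("scene","top","wrist"):
    p=imaging.camera_params(n); print(n,p)
    cv2.imwrite(f"pics/{n}0.png",imaging.grab_frame(n))
E
```

```text
pics
{'time': 0.0, 'qpos': array([ 1.21003728e+00,  2.76599284e-01,  1.50608744e+00, -5.68595915e-05,
        1.36068134e+00, -1.20952672e-01]), 'dq': array([ 0.00090639, -0.00038584,  0.00079527, -0.00180319, -0.00118141,
       -0.00035853]), 'joint_torque': array([ 8.19349480e-04, -4.04582870e+01, -2.37228584e+01,  7.02900393e-02,
        3.45502468e-02, -1.33902131e-04]), 'ee_pos': array([136.37658194, 558.03070516, 204.62049746]), 'tcp_rot': array([-3.75722119e-01, -3.11867092e+00,  2.72881676e-03]), 'force': array([ 0.50584737, -0.38495028,  0.03862755]), 'torque': array([0.0291791 , 0.00610178, 0.01362231]), 'grip_width': 0.999452876164479} 18.8
scene {'fovy': 51.60574644040992, 'cx': 281.5402439165155, 'cy': 209.83378950704298, 'k1': 0.01207729795078567, 'extrinsics': array([[ 9.14015110e-02,  7.43076380e-01, -6.62935334e-01,
         1.36211884e+03],
       [ 9.95778067e-01, -7.38662087e-02,  5.44960921e-02,
        -9.82089229e+01],
       [-8.47376087e-03, -6.65117491e-01, -7.46690645e-01,
         9.64406207e+02],
       [ 0.00000000e+00,  0.00000000e+00,  0.00000000e+00,
[... 265 characters left out ...]
4.12355289e-03, -1.32586452e-02,
        -3.08355142e+01],
       [ 1.37078564e-02, -1.41083369e-01, -9.89902812e-01,
         1.67490235e+03],
       [ 0.00000000e+00,  0.00000000e+00,  0.00000000e+00,
         1.00000000e+00]])}
wrist {'fovy': 59.32470987382289, 'cx': 277.5410686285031, 'cy': 213.50354456432783, 'k1': -0.023918242766929856, 'extrinsics': array([[ 2.36859962e-01,  9.46386449e-01,  2.19658935e-01,
         7.18785664e+01],
       [ 9.71541364e-01, -2.30219588e-01, -5.57343661e-02,
         5.73250214e+02],
       [-2.17645929e-03,  2.26608981e-01, -9.73983384e-01,
         3.84141516e+02],
       [ 0.00000000e+00,  0.00000000e+00,  0.00000000e+00,
         1.00000000e+00]])}
```

View pics/scene0.png

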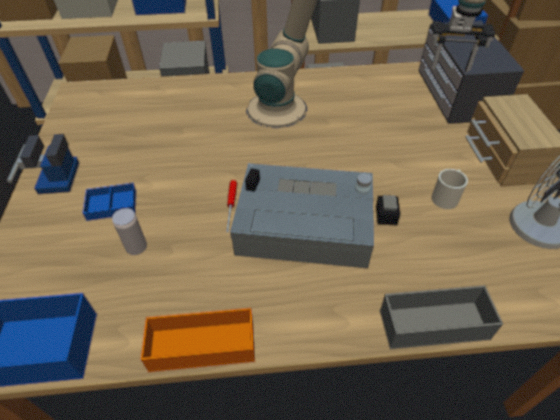

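View pics/top0.png

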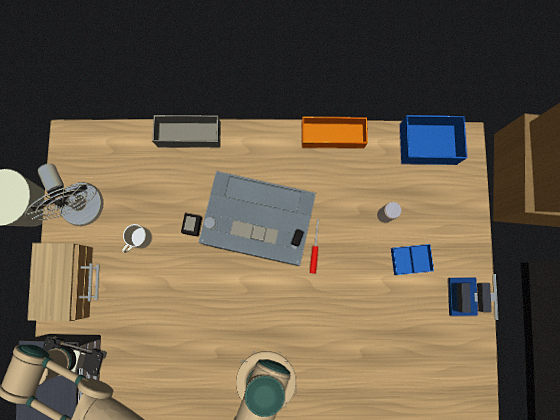

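View pics/wrist0.png

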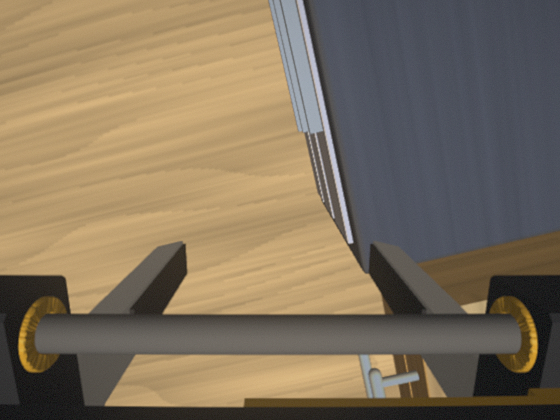

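The scene view shows the unit with its tan channel at about (308,187). In the top view the channel spans about (232–277, 223–243), with seam lines near columns 250 and 265. I'll enlarge both.

```bash
python3 - <<'E'
import cv2
a=cv2.imread("pics/top0.png")[160:280,190:330]; cv2.imwrite("pics/top0z.png",cv2.resize(a,None,fx=5.6,fy=5,interpolation=cv2.INTER_CUBIC) if 0 else cv2.resize(a,None,fx=5,fy=5,interpolation=cv2.INTER_CUBIC))
a=cv2.imread("pics/scene0.png")[155:275,220:380]; cv2.imwrite("pics/scene0z.png",cv2.resize(a,None,fx=5,fy=5,interpolation=cv2.INTER_CUBIC))
E
```

```text
(no output)
```

View pics/top0z.png

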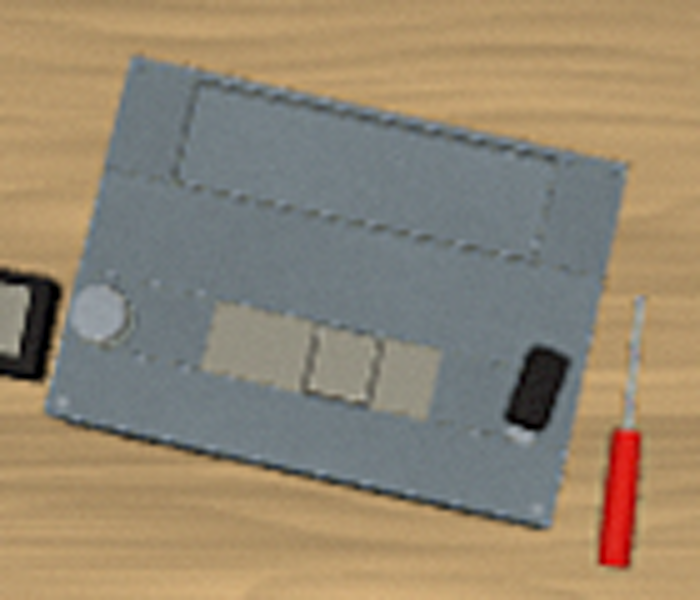

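View pics/scene0z.png

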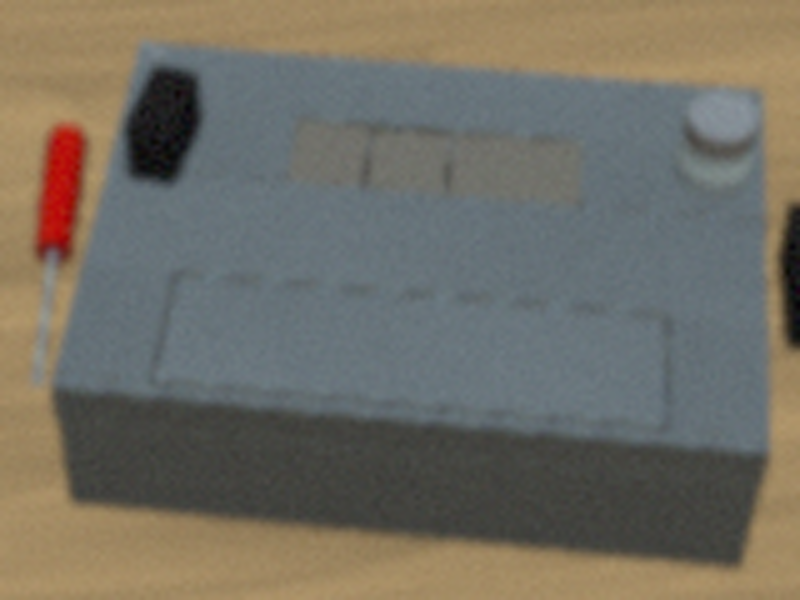

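The top zoom shows the tan channel with two dark seams at about (310,361) and (376,374). The cap centre is near (343,367) in the zoom, which is pixel (258.5,233.4). In the scene zoom the seams are at about (367,158) and (449,166). I'll cast both onto z=108.

```bash
cat > h.py <<'E'
import numpy as np, cv2
from cell import imaging
def ray(n,px,p=None):
    p=p or imaging.camera_params(n); f=210/np.tan(np.radians(p["fovy"]/2))
    d=(np.array(px,float)-[p["cx"],p["cy"]])/f; u=d.copy()
    for _ in range(20): u=d/(1+p["k1"]*(u@u))
    E=np.array(p["extrinsics"]); return E[:3,3],E[:3,:3]@np.array([u[0],u[1],1])
def onz(n,px,z,p=None):
    o,d=ray(n,px,p); return o+d*(z-o[2])/d[2]
def proj(n,X,p=None):
    p=p or imaging.camera_params(n); f=210/np.tan(np.radians(p["fovy"]/2))
    E=np.array(p["extrinsics"]); c=E[:3,:3].T@(np.array(X)-E[:3,3]); u=c[:2]/c[2]
    return u*(1+p["k1"]*(u@u))*f+[p["cx"],p["cy"]]
E
python3 - <<'E'
from h import *
np.set_printoptions(precision=1,suppress=True)
T=lambda x,y:(190+(x+.5)/5-.5,160+(y+.5)/5-.5)
S=lambda x,y:(220+(x+.5)/5-.5,155+(y+.5)/5-.5)
for k,v in dict(c1=(218,303),c2=(203,372),c3=(440,350),c4=(430,418),sl=(310,361),sr=(376,374)).items(): print("top",k,onz("top",T(*v),108))
for k,v in dict(u1=(137,57),u2=(47,412),u3=(627,163),u4=(548,526)).items(): print("top",k,onz("top",T(*v),110))
for k,v in dict(c1=(298,120),c2=(290,180),c3=(580,140),c4=(578,205),sl=(367.5,158),sr=(449,166)).items(): print("scene",k,onz("scene",S(*v),108))
E
```

```text
top c1 [564.7 114.2 108. ]
top c2 [516.5 123.8 108. ]
top c3 [532.5 -40.1 108. ]
top c4 [485.3 -33.4 108. ]
top sl [524.5  49.9 108. ]
top sr [515.6   4.1 108. ]
top u1 [739.2 174.4 110. ]
top u2 [488.1 230.9 110. ]
top u3 [ 664.7 -170.9  110. ]
top u4 [ 411.1 -114.6  110. ]
scene c1 [483.6 -31.5 108. ]
scene c2 [530.2 -40.  108. ]
scene c3 [515.3 123.8 108. ]
scene c4 [564.6 114.  108. ]
scene sl [517.5   4.2 108. ]
scene sr [528.2  48.4 108. ]
```

```bash
cat > d.py <<'E'
import sys
from h import *
from cell import monitor
from scipy.spatial.transform import Rotation as R
s=monitor.get_state(); t=np.array(list(map(float,sys.argv[1:4])))
print("t",s["time"],"p",s["ee_pos"].round(1),"F",s["force"].round(1),"q",s["qpos"].round(2),"w",round(s["grip_width"],3))
Rm=R.from_rotvec(s["tcp_rot"]).as_matrix(); print(Rm.round(3).tolist()); print("units",((Rm.T@(t-s["ee_pos"]))/25).round(2))
E
python3 -m jog '[[1,[0,0,-1],[0,0,0]],[1,[0,0,-2],[0,0,0]]]'; python3 d.py 521.2 27.2 180
```

```text
time: 0.35
ee_pos: [136.3, 557.8, 254.9]
tcp_rot: [-0.376, -3.118, 0.005]
force: [0.2, 0.8, -0.5]
grip_width: 0.866
t 0.35 p [136.3 557.8 254.9] F [ 0.2  0.8 -0.5] q [ 1.21  0.25  1.41 -0.    1.48 -0.12] w 0.866
[[-0.971, 0.238, -0.001], [0.238, 0.971, -0.003], [0.0, -0.003, -1.0]]
units [-20.   -16.95   3.04]
```

```bash
python3 -m jog '[[1,[-1,-0.85,0],[0,0,0]],[1,[-2,-1.7,0],[0,0,0]],[1,[-3,-2.54,0],[0,0,0]],[1,[-4,-3.39,0],[0,0,0]],[1,[-5,-4.24,0],[0,0,0]],[1,[-6,-5.09,0],[0,0,0]],[1,[-7,-5.93,0],[0,0,0]],[1,[-8,-6.78,0],[0,0,0]],[1,[-9,-7.63,0],[0,0,0]],[1,[-10,-8.48,0],[0,0,0]],[1,[-11,-9.32,0],[0,0,0]],[1,[-12,-10.17,0],[0,0,0]],[1,[-13,-11.02,0],[0,0,0]],[1,[-14,-11.87,0],[0,0,0]],[1,[-15,-12.71,0],[0,0,0]],[1,[-16,-13.56,0],[0,0,0]],[1,[-17,-14.41,0],[0,0,0]],[1,[-18,-15.26,0],[0,0,0]],[1,[-19,-16.1,0],[0,0,0]],[1,[-20,-16.95,0],[0,0,0]]]'; python3 d.py 521.2 27.2 180
python3 - <<'E'
from h import *
p=imaging.camera_params("wrist"); a=imaging.grab_frame("wrist"); cv2.imwrite("pics/w1.png",a)
np.save("w1.npy",p,allow_pickle=True)
print(proj("wrist",(521.2,27.2,108),p))
E
```

```text
time: 2.35
ee_pos: [522.1, 27.0, 255.2]
tcp_rot: [-0.376, -3.118, -0.0]
force: [0.2, 0.4, -0.2]
grip_width: 0.007
t 2.35 p [522.1  27.  255.2] F [ 0.2  0.4 -0.2] q [-0.08  0.17  1.52  0.    1.45 -1.41] w 0.007
[[-0.971, 0.238, -0.0], [0.238, 0.971, 0.0], [0.001, 0.0, -1.0]]
units [ 0.03 -0.    3.01]
[278.6121861 202.1199086]
```

View pics/w1.png

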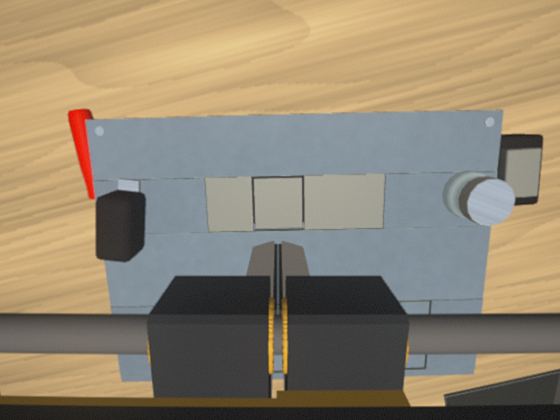

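The wrist view shows the seams at columns 253 and 303, so the cap centre is at (278,203). My estimate projects to (278.6,202.1), so they agree. I'll descend to just above it.

```bash
python3 -m jog '[[1,[0.03,0,1],[0,0,0]],[1,[0.03,0,2],[0,0,0]],[1,[0.03,0,3],[0,0,0]],[1,[0.03,0,4],[0,0,0]],[1,[0.03,0,4.8],[0,0,0]],[1,[0.03,0,5.2],[0,0,0]],[1,[0.03,0,5.5],[0,0,0]],[1,[0.03,0,5.5],[0,0,0]]]'; python3 d.py 521.2 27.2 108
```

```text
time: 3.2
ee_pos: [520.6, 28.5, 117.5]
tcp_rot: [-0.376, -3.118, -0.0]
force: [0.0, 0.2, 0.9]
grip_width: 0.005
t 3.2 p [520.6  28.5 117.5] F [0.  0.2 0.9] q [-0.08  0.26  1.76  0.    1.12 -1.41] w 0.005
[[-0.971, 0.237, -0.001], [0.237, 0.971, 0.0], [0.001, -0.0, -1.0]]
units [-0.04 -0.04  0.38]
```

```bash
for i in 1; do python3 -m jog '[[1,[0,0,0.08],[0,0,0]],[1,[0,0,0.16],[0,0,0]],[1,[0,0,0.24],[0,0,0]],[1,[0,0,0.3],[0,0,0]],[1,[0,0,0.32],[0,0,0]],[1,[0,0,0.34],[0,0,0]],[1,[0,0,0.36],[0,0,0]],[1,[0,0,0.36],[0,0,0]]]'; done
python3 -m jog '[[1,[0,0,0.02],[0,0,0]],[1,[0,0,0.04],[0,0,0]],[1,[0,0,0.04],[0,0,0]]]'
python3 -m jog '[[1,[0,0,0.02],[0,0,0]],[1,[0,0,0.04],[0,0,0]],[1,[0,0,0.04],[0,0,0]]]'
```

```text
time: 4.0
ee_pos: [520.9, 28.4, 108.9]
tcp_rot: [-0.376, -3.119, -0.0]
force: [-0.2, 0.4, 0.5]
grip_width: 0.005
time: 4.3
ee_pos: [521.0, 28.4, 108.2]
tcp_rot: [0.376, 3.119, 0.0]
force: [-1.4, -0.1, 1.7]
grip_width: 0.004
time: 4.6
ee_pos: [521.0, 28.4, 107.2]
tcp_rot: [0.376, 3.119, 0.0]
force: [-0.8, 0.4, 3.6]
grip_width: 0.007
```

The fingertips made contact near z=108, and the cap gives at about 3.6 N. I'll keep pressing slowly.

```bash

python3 -m jog '[[1,[0,0,0.02],[0,0,0]],[1,[0,0,0.04],[0,0,0]],[1,[0,0,0.06],[0,0,0]],[1,[0,0,0.08],[0,0,0]],[1,[0,0,0.08],[0,0,0]]]'
python3 -m jog '[[1,[0,0,0.02],[0,0,0]],[1,[0,0,0.04],[0,0,0]],[1,[0,0,0.06],[0,0,0]],[1,[0,0,0.06],[0,0,0]]]'
python3 -m jog '[[1,[0,0,0.02],[0,0,0]],[1,[0,0,0.04],[0,0,0]],[1,[0,0,0.04],[0,0,0]]]'
```

```text
time: 5.1
ee_pos: [521.0, 28.4, 104.9]
tcp_rot: [0.376, 3.119, 0.0]
force: [-1.0, 0.1, 4.1]
grip_width: 0.002
time: 5.5
ee_pos: [521.0, 28.4, 103.4]
tcp_rot: [0.376, 3.119, 0.0]
force: [0.1, -0.2, 3.8]
grip_width: 0.006
time: 5.8
ee_pos: [521.1, 28.4, 103.2]
tcp_rot: [0.376, 3.118, 0.0]
force: [-2.8, 0.4, 7.9]
grip_width: -0.0
```

Force is up to 7.9 N and the descent has stopped at 103.2, so it is near the stop. I'll press a little more to be sure.

```bash

python3 -m jog '[[1,[0,0,0.03],[0,0,0]],[1,[0,0,0.06],[0,0,0]],[1,[0,0,0.06],[0,0,0]]]'
python3 -m jog '[[1,[0,0,0.03],[0,0,0]],[1,[0,0,0.06],[0,0,0]],[1,[0,0,0.06],[0,0,0]],[1,[0,0,0.06],[0,0,0]]]'
```

```text
time: 6.1
ee_pos: [521.1, 28.4, 103.1]
tcp_rot: [0.375, 3.118, 0.0]
force: [-3.7, 1.3, 16.5]
grip_width: 0.006
time: 6.5
ee_pos: [521.2, 28.4, 103.1]
tcp_rot: [0.375, 3.117, 0.0]
force: [-6.8, 0.8, 25.3]
grip_width: 0.001
```

It is hard against the stop: 25 N with no further motion. I'll retreat straight up and look.

```bash

python3 -m jog '[[1,[0,0,-0.1],[0,0,0]],[1,[0,0,-0.3],[0,0,0]],[1,[0,0,-0.8],[0,0,0]],[1,[0,0,-1.8],[0,0,0]],[1,[0,0,-3],[0,0,0]],[1,[0,0,-4.5],[0,0,0]],[1,[0,0,-6],[0,0,0]],[1,[0,0,-6],[0,0,0]]]'
python3 - <<'E'
from h import *
a=imaging.grab_frame("wrist"); cv2.imwrite("pics/w2.png",a)
a=imaging.grab_frame("scene"); cv2.imwrite("pics/s2.png",a); cv2.imwrite("pics/s2z.png",cv2.resize(a[135:275,200:400],None,fx=4,fy=4,interpolation=cv2.INTER_CUBIC))
E
```

```text
time: 7.3
ee_pos: [524.1, 28.2, 255.0]
tcp_rot: [0.374, 3.109, 0.001]
force: [0.5, -0.2, -0.2]
grip_width: 0.006
```

View pics/w2.png

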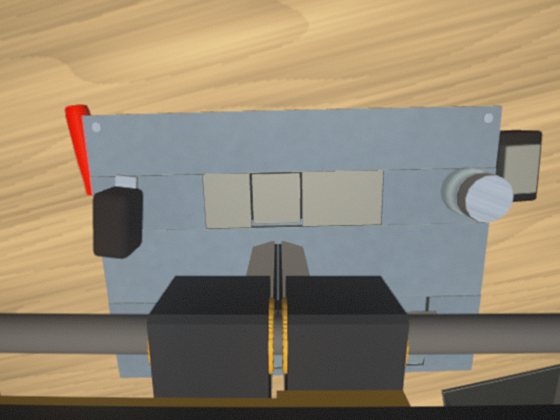

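View pics/s2z.png

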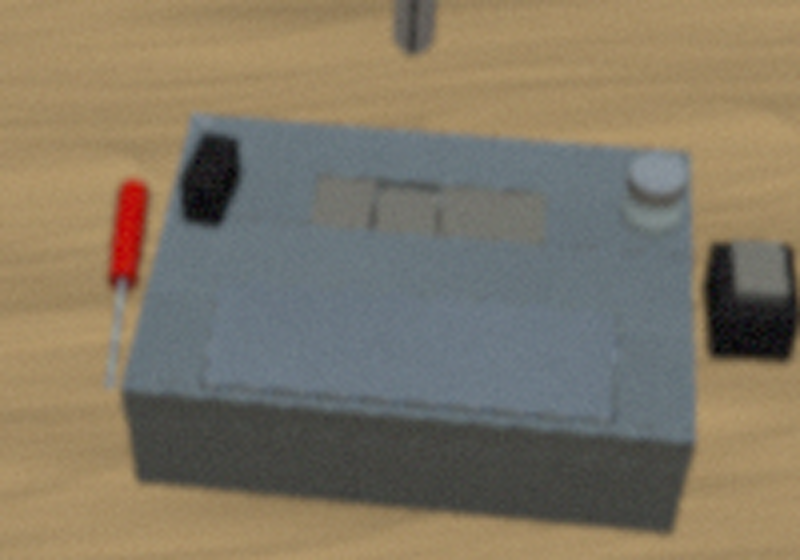

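The cap looks sunken in both views: its seams are thicker and there is a shadow at its edge near zoom (405,185). The cover's angle isn't clear in the scene view, so I'll check it by projecting its near corners at several heights.

```bash
python3 - <<'E'
from h import *
a=imaging.grab_frame("scene"); b=imaging.grab_frame("top")
A=cv2.imread("pics/scene0.png"); B=cv2.imread("pics/top0.png")
ey=np.array([.2175,.976]); ex=np.array([.976,-.2175]); o=np.array([524.3,41.2])+52*ex
for n in("scene","top"):
  for s in(-128.5,128.5):
    for th in (0,.35):
      x=120.5-73*np.cos(th); z=110+73*np.sin(th); w=o+x*ex+s*ey
      print(n,s,th,proj(n,(w[0],w[1],z)).round(1))
r=lambda i:cv2.resize(i,None,fx=4,fy=4,interpolation=cv2.INTER_CUBIC)
cv2.imwrite("pics/cmpS.png",np.vstack([r(A[190:260,230:390]),r(a[190:260,230:390])]))
cv2.imwrite("pics/cmpT.png",np.vstack([r(B[160:230,190:330]),r(b[160:230,190:330])]))
E
```

```text
scene -128.5 0 [254.8 209. ]
scene -128.5 0.35 [254.  203.8]
scene 128.5 0 [352.8 217.8]
scene 128.5 0.35 [353.9 212.7]
top -128.5 0 [296.5 212.2]
top -128.5 0.35 [297.2 209.9]
top 128.5 0 [224.8 196.1]
top 128.5 0.35 [224.3 193.5]
```

View pics/cmpS.png

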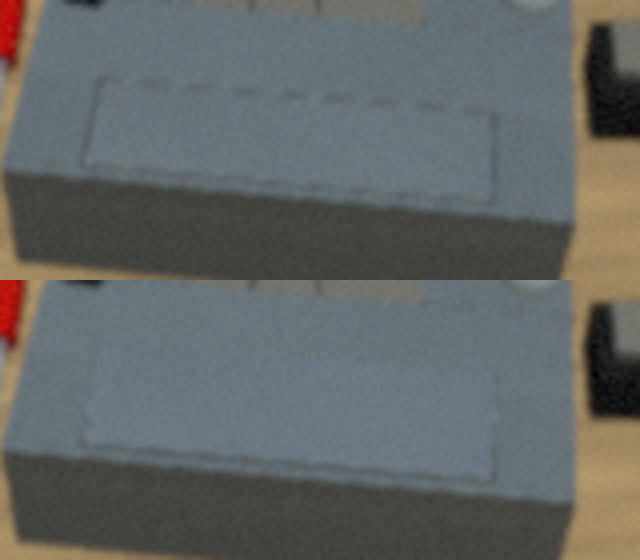

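View pics/cmpT.png

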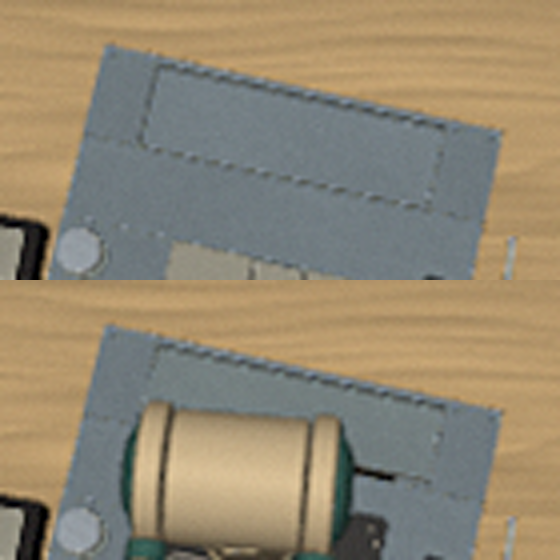

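The scene comparison shows the cover brighter, with its near edge lifted: the right corner is at about (354,211), and projection predicts 212.7 for the open cover. The arm hides most of the cover in the top view. I'll move the hand back and take one clear look.

```bash

python3 -m jog '[[0.9,[1,0.5,-0.5],[0,0,0]],[0.9,[2,1.5,-1],[0,0,0]],[0.9,[3,3,-1],[0,0,0]],[0.9,[4,4.5,-1],[0,0,0]],[0.9,[5,6,-1],[0,0,0]],[0.9,[6,7.5,-1],[0,0,0]],[0.9,[7,9,-1],[0,0,0]],[0.9,[8,10.5,-1],[0,0,0]],[0.9,[8,11,-1],[0,0,0]],[0.9,[8,11,-1],[0,0,0]]]'
python3 - <<'E'
from h import *
b=imaging.grab_frame("top")
cv2.imwrite("pics/t3.png",cv2.resize(b[150:280,170:330],None,fx=4.5,fy=4.5,interpolation=cv2.INTER_CUBIC))
s=imaging.grab_frame("scene"); A=cv2.imread("pics/scene0.png")
cv2.imwrite("pics/s3.png",s)
B=cv2.imread("pics/top0.png")
cv2.imwrite("pics/dT.png",cv2.resize(np.clip(cv2.absdiff(B,b)*3,0,255)[150:280,170:330],None,fx=4.5,fy=4.5))
E
```

```text
time: 8.5
ee_pos: [391.5, 343.9, 272.7]
tcp_rot: [-0.371, -3.118, 0.003]
force: [0.7, -0.7, -0.2]
grip_width: 0.102
```

View pics/t3.png

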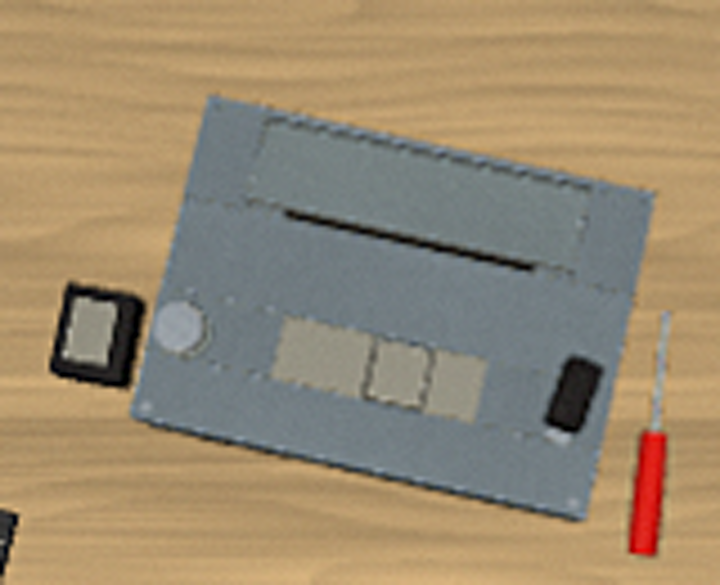

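View pics/dT.png

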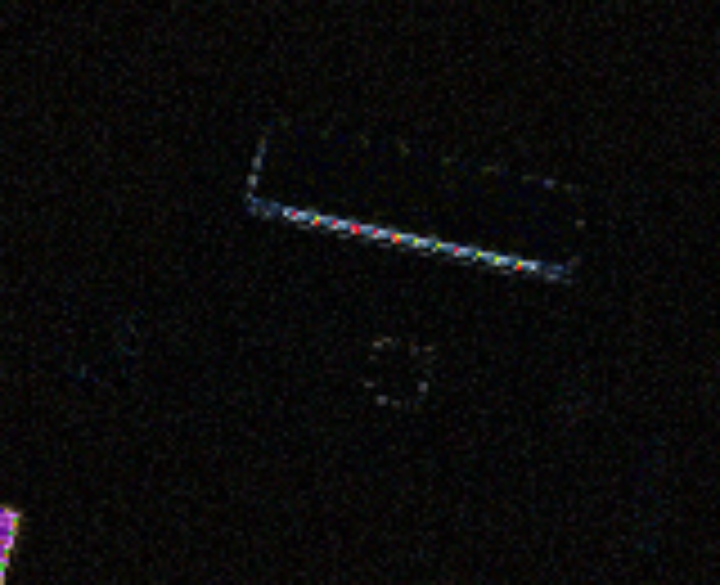

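View pics/s3.png

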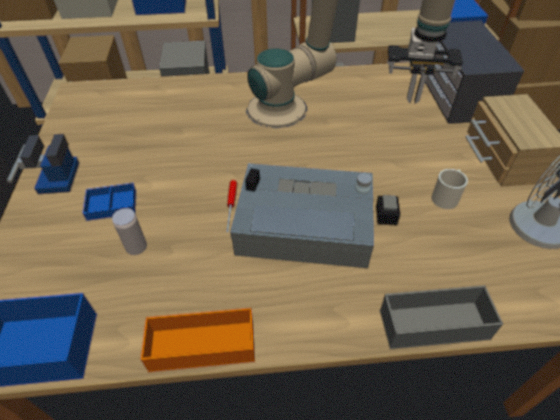

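The top view shows a dark gap under the cover's near edge, from zoom (285,212) to (535,268), so the cover stands ajar. The difference picture changes only at the cover and around the cap, plus the arm itself in the corner; the loose things have not moved. The hand is clear.

```bash
python3 -c "
from cell import monitor,ctrl
s=monitor.get_state();print(s['time'],s['force'].round(1),abs(s['dq']).max().round(3));print(ctrl.sign_off())"
```

```text
8.6 [-0.6 -1.4 -0.1] 0.024
the job is handed in; nothing more can be done
None
```

The release cap is pressed fully home, the battery cover stands ajar, and the hand is clear of everything; I handed the job in at 8.6 s.

- **Finding the cap:** I located it by its two seams in the top and scene pictures rather than feeling along the whole channel. It is about 14 mm to the -y side of the channel middle. The wrist picture agreed to within a pixel.
- **Pressing:** With the fingers shut, I felt first contact at z ≈ 108 mm. The cap gave under about 4 N and stopped at z ≈ 103 mm. I confirmed the stop at 25 N with no further movement, then lifted straight off.
- **Last checks:** The top picture shows a dark gap under the cover's near edge. Compared with the first picture, the bench and unit changed only at the cover and cap, and no loose object moved. The top picture does not cleanly give the cover's angle. The scene view put one raised corner within about 2 pixels of where the fully open cover should be.

No check failed.

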